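# Set a shock's rebound dial by clicks and cap it

### The arm

A 7-joint arm with a two-finger parallel gripper is mounted at the origin on the work surface. World frame = base frame: x ahead of the robot, y to its left, z up, the work surface at z = 0. Lengths are in m, angles in rad, forces in N, time in s.
With the tool pointing down it reaches from about 0.35 to 0.9 m from the base axis. Payload 8.1 kg.
Tool frame: the origin (TCP) lies at the centre of the arm's flange, where the gripper is bolted on; the fingertips stand 178 mm ahead of it and the grasp point (between the pads) lies 159 mm ahead of it; z points along the fingers, y is the direction in which the jaws open and shut (so a half turn about z gives the same grasp; the last joint's range is limited). The gripper opens to 92 mm and grips with 3 to 60 N. Pads are 19 mm wide; open, the fingers measure 130 mm over their backs; the gripper's body (75 mm by 190 mm) begins 47 mm behind the grasp point.
Start: joints at [-1.23, 0.434, 0.025, 1.573, -0.012, 1.134, -0.075], TCP at [0.268, 0.564, 0.405] pointing down, gripper open.
Joint ranges: [-2.62, 2.62], [-0.44, 2.09], [-1.27, 1.32], [0.08, 2.57], [-1.32, 4.46], [0.12, 2], [-2.74, 2.74]. Speed limits (rad/s): [2.22, 2.22, 3.01, 3.01, 3.14, 3.14, 3.14].

### API

Orientations are given as a rotation vector (axis times angle).
In Python, from cell import arm gives the robot as it stands. The module is installed in compiled form; this text tells all that it offers.
- The arm moves only by the tool move_arm, never from a script. Its argument "steps" is a list of rows, each a list of 4 numbers: the shift along the tool's x, y, z in mm, then the turn about the tool's z in rad. In form: [[x, y, z, twist], ...]. A call has 1 to 20 rows; each row is the pose to reach, as a shift and turn from the pose commanded when the call began, along the tool's axes at that moment; what a row does not reach only later rows make up. A row lasts 1/8 s, in which the tool goes at most 62.5 mm and 10.7 degrees, less where a joint would pass 70% of its speed; a pose out of reach is approached as far as the arm can. A call with a gripper value outside its range is refused whole. "grip" is the finger opening in mm, from 0 to 91.8, set as the call begins (left out, the last holds). The fingers move at their own pace and stop on an object; "grip_force" is the grip in N (left out, the last holds). Time passes only in rows, so rows that repeat a pose let the fingers close. It gives the time, the measured TCP pose, the force and the opening at its end, in the units of the state.
- arm.observe(): the state, without advancing time (a new reading comes with each control period).
- arm.get_image(name): name is "scene" or "top"; returns the picture (384x512x3 uint8, red, green, blue); there is no depth.
- arm.camera_info(name): a dict with "mtx" (3x3 intrinsics, pixels), "pose" (4x4, takes a point from camera to world coordinates). Camera axes: x right, y down, z forward; pixel columns grow to the right and rows downward; lengths in m; the calibration is good to about 2 mm. A picture is of the moment at which its call begins. camera_info takes no time and is no camera call.
- arm.sign_off(): hands the job in, once; it reports no verdict.
The state is a dict: "clock": time; "joints": joint angles; "dq": joint speeds; "joint_efforts": joint torques, N m; "position": TCP position; "ee_rot": TCP orientation; "force": force on the tool from outside, world axes, zero at the start; "ft_torque": the same for the moment, N m; "width": opening from 0.0 (shut) to 1.0 (fully open).
Only numpy, scipy, OpenCV 4.12 (cv2) and the standard library are available. Lean on these libraries where they do the work, as an engineer would, in place of code of your own. Each camera call takes 0.05 s, during which the arm holds its last target.

### The job

Set the rebound of the bicycle shock held in the vise: turn the knurled dial on its head clockwise until it bottoms lightly on its stop, without forcing it, then back it out exactly three clicks and let go. Then put the aluminium dust cap over the dial, open side down and fully home, and leave the other things where they lie.

Things in the scene. Friction and masses are not known exactly. Their poses are not given: they have to be found in the camera images.
- dial (a joint): angle of the shock's rebound dial, rad, about the vertical; grows counter-clockwise from above (opening). A sprung ball holds it in notches 24 degrees (0.419 rad) apart, at 0 (last notch, closed), 0.419 (one click out), 0.838 ...; about 0.06 N m is needed to leave one, fading to none midway, and let go between two it drops into the nearer. Starts 2 to 4 clicks open; travel about 13 clicks
- dial_seat (a point): on the dial's axis at the upper face of its flange, 107 mm above the trolley top; z up. Bare aluminium dial: flange 41 mm across, 5 mm thick; on it a round knurled grip 30 mm across, 16 mm high, its top 4 mm bevelled to 25 mm across, a dark index line on top. All else within 60 mm of the axis stays below the flange's upper face, the nearest being the air can, 4 mm lower
- needle_stop: the damper's closing stop, hidden inside the head under the dial; origin near the dial's axis. Turned clockwise, the dial bottoms on it 0.02 to 0.19 rad past the 0 notch (no two shocks alike), the ball pushing back by up to 0.06 N m. Lightly bottomed is 0.04 N m more (1.5 N on the stop); 0.27 N m more (12 N) harms it. It is stiff, about 5 N m/rad: 0.06 rad too far is too much
- shock: bicycle rear shock, 228 mm between its eyes, level in a small grey vise and a wooden cradle, fixed; origin under the dial's axis on the board's top, 89 mm below the flange's upper face. Its y axis points from the dial to the vise (jaws 27 to 88 mm from the axis, 71 mm above the board), -y along the black air can (54 mm thick, to 85 mm above the board, its far eye 195 mm from the axis)
- dust_cap: plain aluminium cap, a round cup lying open side down on the bamboo board (board top 18 mm above the trolley): 39 mm outside, 34 mm bore, 20.5 mm high, bore 18 mm deep, about 22 g; origin at the centre of its open rim (underside). Home, its rim rests on the dial's flange
- bearing: steel ball bearing, 32 mm across with an 18 mm hole, 9 mm high, lying on the board; leave alone. Origin under its centre
- bb_cup: dark steel bottom bracket cup, 22 mm high, flange 44 mm and body 35 mm across, solid top, on the board; leave alone. Origin under its centre
- tire_lever: blue plastic tire lever, 120 mm long, on the board; leave alone. Origin near its middle
- valve_extender: aluminium valve extender, 62 mm long and 8 mm thick, on the board; leave alone. Origin near its middle
- hex_key: dark steel L-shaped hex key, 110 mm long, on the far part of the board; leave alone. Origin at the middle of the long arm
- bottle_cage: green bottle cage, 120 mm long, 65 mm high, on the trolley to the right of the board; leave alone. Origin under its middle
- socket_case: stainless steel socket set case with a press button latch, 160 by 260 by 54 mm, shut, on the trolley to the left of the board; leave alone. Origin under its middle
Mind the look-alikes: they are no part of the job. Several things have the shape of the dust_cap; the one meant has the colours described above.

How it is judged:
On the way, in this order (a step that is already met when the one before it is completed fails the run):
1. the dial is bottomed: it bears on its stop (contact force between dial and needle_stop above 1.5 N and value of joint dial below 0.1 rad), for 0.1 s.
2. the dial rests three clicks out from closed and is let go (value of joint dial between 1.1567 and 1.3567 rad and contact force between the fingers and dial below 0.2 N), for 0.3 s.
At the end, for the whole second after the job is handed in: The dial rests in the third notch out from the 0 notch (within 0.1 rad of 1.257), and the dust cap sits over it, open side down, upright within 0.08 rad, centred within 4 mm, its rim within 1.5 mm of the flange, at rest and let go (value of joint dial between 1.1567 and 1.3567 rad and horizontal distance between dust_cap and dial_seat below 0.004 m and z of dust_cap in the frame of dial_seat between -0.0015 and 0.0015 m and angle between dust_cap's own z axis and vertical below 0.08 rad and linear speed of dust_cap below 0.01 m/s); the robot touches nothing.
It fails at once if the dial is forced: more than 12 N on its stop (contact force between dial and needle_stop above 12 N).
It fails at once if one of the other things is disturbed (moved over 25 mm) (distance of any of bearing, bb_cup, tire_lever, valve_extender, hex_key, bottle_cage, socket_case from where it was at the start of the episode above 0.025 m).
It also fails if it takes over 64 s, if anything falls off the work surface, if the arm or the gripper's body presses on something with over 40 N, if the wrist force passes 120 N, or if a joint passes its speed limit or range.

## Working session

There is one attempt and no reset: what is moved stays moved. The work goes in short steps, Python scripts to look and compute and a tool call to move; the robot and the scene stay as the last step left them, time stands still between calls to the robot, and variables do not carry over. Pictures are saved under pics/ and viewed, and the job is handed in when it is done.

Besides the shell and the picture viewer there is one more tool, called after ">>>" as name(argument=value, ...) on one line, values as JSON. move_arm: Moves the arm, as the interface text tells. Its arguments: {"type":"object","properties":{"steps":{"type":"array"},"grip":{"type":"number"},"grip_force":{"type":"number"}},"required":["steps"]}

```bash
mkdir -p pics
python3 - <<'E'
from cell import arm
import cv2, numpy as np
s=arm.observe()
for k,v in s.items(): print(k,np.round(v,4))
for n in ("scene","top"):
    im=arm.get_image(n); cv2.imwrite(f"pics/{n}0.png",im[:,:,::-1])
    c=arm.camera_info(n); print(n,np.round(c["mtx"],2).tolist(),np.round(c["pose"],4).tolist())
E
```

```text
clock 0.0
joints [-1.2296  0.4352  0.0249  1.5741 -0.0116  1.134  -0.0751]
dq [-0.0001 -0.0001 -0.0014 -0.0012 -0.0011  0.0007  0.0015]
joint_efforts [-9.00000e-04 -6.67860e+01  9.84500e-01 -3.14461e+01 -6.04000e-02
  4.30000e-02  2.00000e-04]
position [0.2683 0.5642 0.4039]
ee_rot [-6.9140e-01 -3.0643e+00  2.5000e-03]
force [ 0.0726 -0.0643  0.3321]
ft_torque [-0.0237  0.0033 -0.018 ]
width 1.0012
scene [[451.13, 0.0, 255.49], [0.0, 451.13, 190.01], [0.0, 0.0, 1.0]] [[-0.8855, 0.3672, -0.2848, 0.8669], [0.4647, 0.6927, -0.5516, 0.6589], [-0.0053, -0.6208, -0.784, 1.0317], [0.0, 0.0, 0.0, 1.0]]
top [[433.56, 0.0, 250.33], [0.0, 433.56, 187.6], [0.0, 0.0, 1.0]] [[0.0626, -0.9778, 0.1998, 0.2445], [-0.998, -0.0625, 0.0068, 0.0253], [0.0058, -0.1998, -0.9798, 1.3919], [0.0, 0.0, 0.0, 1.0]]
```

View pics/scene0.png

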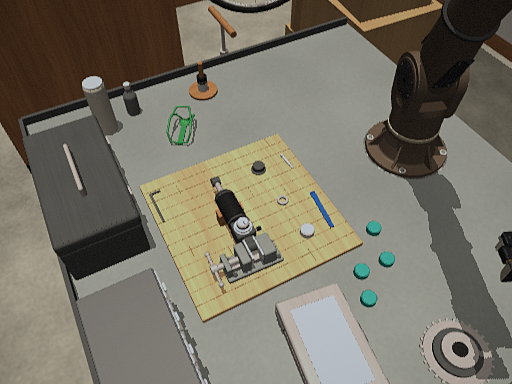

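View pics/top0.png

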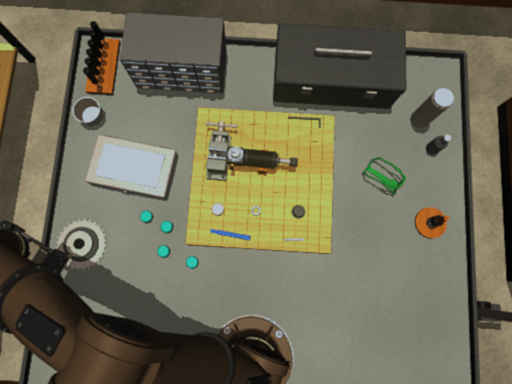

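Candidates in the top picture: the silver-white disc (218,210), the teal caps (147,216), (167,227), (163,251) and (192,262), the dark bb_cup (298,211), the bearing ring (256,210), and the dial itself (235,155). Going by colour I choose the plain aluminium disc at (218,210). I'll check it in a close crop.

Run:
```python
import cv2, numpy as np
t=cv2.imread("pics/top0.png"); s=cv2.imread("pics/scene0.png")
a=cv2.resize(t[135:225,195:315],None,fx=6,fy=6,interpolation=cv2.INTER_CUBIC)
cv2.imwrite("pics/tcrop.png",a)
b=cv2.resize(s[150:290,200:340],None,fx=4.2,fy=4.2,interpolation=cv2.INTER_CUBIC)
cv2.imwrite("pics/scrop.png",b)
```

```text
(no output)
```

View pics/tcrop.png

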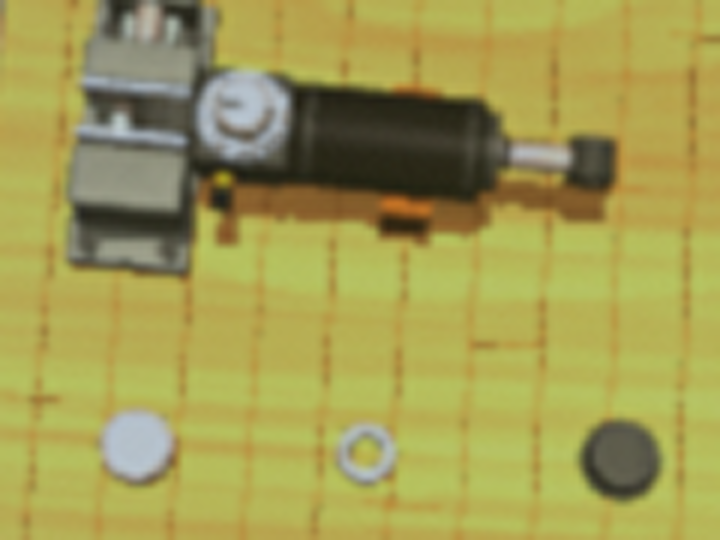

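View pics/scrop.png

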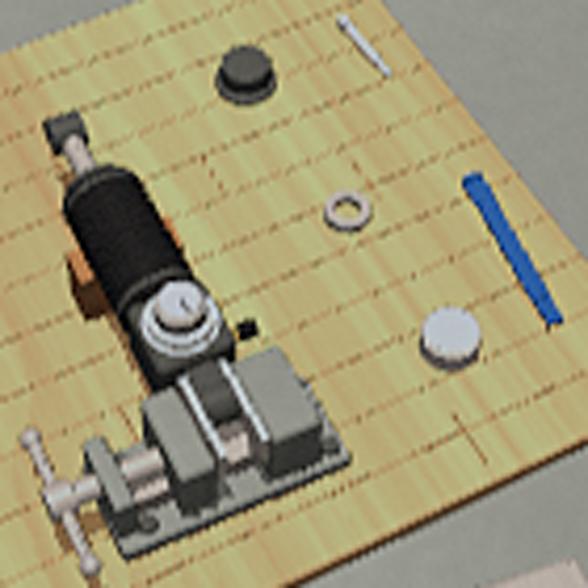

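The crop shows a plain silver-white cup at crop (137,447), so that is the cap. The dark bb_cup is at (620,460) and the ring at (366,453). The dial grip is at about (243,113). Next I compute positions in both views on the known planes.

```bash
cat > h.py <<'E'
import numpy as np, cv2
from cell import arm
from scipy.spatial.transform import Rotation as R
def pix2plane(n,u,v,z):
    c=arm.camera_info(n); K=np.array(c["mtx"]); T=np.array(c["pose"])
    d=T[:3,:3]@np.linalg.solve(K,[u,v,1]); o=T[:3,3]
    return o+d*(z-o[2])/d[2]
def proj(n,P):
    c=arm.camera_info(n); K=np.array(c["mtx"]); T=np.array(c["pose"])
    q=(np.atleast_2d(P)-T[:3,3])@T[:3,:3]; p=q@K.T; return p[:,:2]/p[:,2:]
def circ(c,r,n=60):
    a=np.linspace(0,2*np.pi,n); return np.c_[c[0]+r*np.cos(a),c[1]+r*np.sin(a),np.full(n,c[2])]
def tool():
    s=arm.observe(); return s,np.array(s["position"]),R.from_rotvec(s["ee_rot"]).as_matrix()
E
python3 - <<'E'
from h import *
t=lambda x,y:(195+(x+.5)/6-.5,135+(y+.5)/6-.5)
s=lambda x,y:(200+(x+.5)/4.2-.5,150+(y+.5)/4.2-.5)
print("griptop",pix2plane("top",*t(242,109),.123),pix2plane("scene",*s(183,302),.123))
print("flange",pix2plane("top",*t(245,116),.107),pix2plane("scene",*s(180,321),.107))
print("cap top",pix2plane("top",*t(137,446),.0385),pix2plane("scene",*s(452,332),.0385))
print("eye",pix2plane("top",*t(592,160),.08))
D=(pix2plane("top",*t(242,109),.123)+pix2plane("scene",*s(183,302),.123))/2
C=(pix2plane("top",*t(137,446),.0385)+pix2plane("scene",*s(452,332),.0385))/2
for n,(x0,y0,w,h),f,of in (("top",(195,135,120,90),6,None),("scene",(200,150,140,140),4.2,None)):
    im=cv2.imread(f"pics/{n}0.png")[y0:y0+h,x0:x0+w]
    im=cv2.resize(im,None,fx=f,fy=f,interpolation=cv2.INTER_CUBIC)
    for c,r,z,col in ((D,.0125,.123,(0,0,255)),(D,.0205,.107,(0,255,0)),(C,.0195,.0385,(255,0,0)),(C,.0195,.018,(255,0,255))):
        p=(proj(n,circ([c[0],c[1],z],r))-[x0,y0]+.5)*f-.5
        cv2.polylines(im,[np.int32(np.round(p))],False,col,1)
    cv2.imwrite(f"pics/ov_{n}.png",im)
E
```

```text
griptop [0.60802813 0.08764437 0.123     ] [0.60872951 0.09221126 0.123     ]
flange [0.60899993 0.08663769 0.107     ] [0.61178399 0.09342453 0.107     ]
cap top [0.44538249 0.13403868 0.0385    ] [0.44614466 0.13853706 0.0385    ]
eye [ 0.60454955 -0.09427879  0.08      ]
```

View pics/ov_top.png

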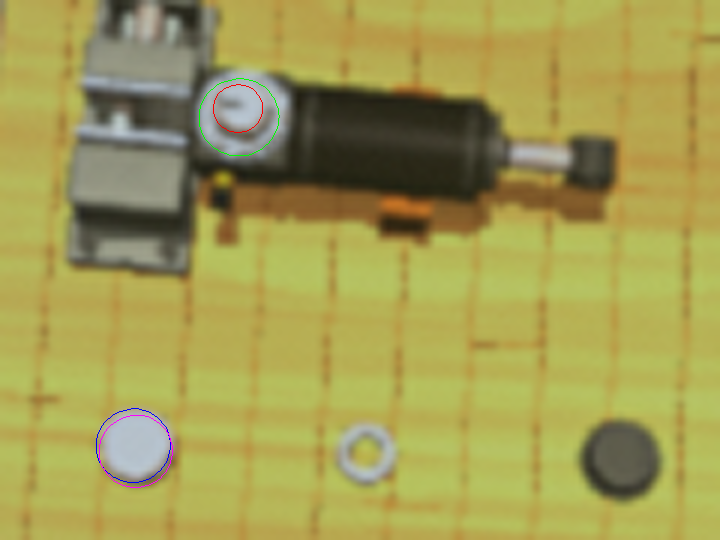

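View pics/ov_scene.png

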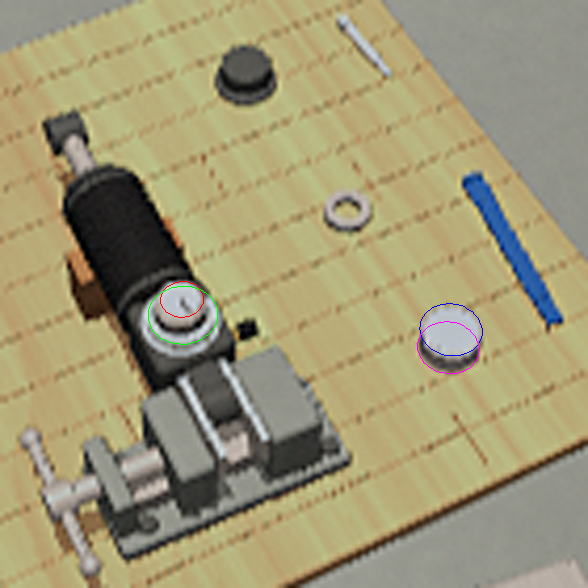

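Run:
```python
from h import *
s,p,M=tool(); print(M.round(3))
d=np.array([.609,.090,.300+.06])-p
print("shift mm",(M.T@d*1000).round(1))
```

```text
[[-0.903  0.429 -0.   ]
 [ 0.429  0.903 -0.001]
 [-0.    -0.001 -1.   ]]
shift mm [-511.3 -281.9   44.5]
```

>>> move_arm(steps=[[-50,-28,4,0],[-102,-56,8,0],[-153,-84,12,0],[-204,-112,16,0],[-255,-140,20,0],[-306,-168,25,0],[-357,-196,30,0],[-408,-225,35,0],[-460,-253,40,0],[-511,-282,44,0],[-511,-282,44,0],[-511,-282,44,0]])

```text
clock: 1.6
position: [0.6085, 0.0906, 0.3602]
ee_rot: [-0.692, -3.063, -0.0]
force: [0.5, 0.8, -0.8]
width: 1.003
```

Run:
```python
from h import *
s,p,M=tool()
for k,v in s.items(): print(k,np.round(v,4))
print(M.round(3))
for n in ("scene","top"):
    cv2.imwrite(f"pics/{n}1.png",arm.get_image(n)[:,:,::-1])
```

```text
clock 1.6
joints [-0.365   0.4579  0.1884  1.6652 -0.0974  1.0288  0.9813]
dq [-0.028  -0.0109 -0.0195  0.0077 -0.0003 -0.0014 -0.0003]
joint_efforts [ 2.50300e+00 -6.54799e+01  5.02420e+00 -2.97207e+01  2.38500e-01
  5.08000e-02  5.86000e-02]
position [0.6085 0.0906 0.3602]
ee_rot [-6.9190e-01 -3.0632e+00 -1.0000e-04]
force [ 0.4684  0.8161 -0.8377]
ft_torque [ 0.0501 -0.0168  0.0281]
width 1.0034
[[-0.903  0.43  -0.001]
 [ 0.43   0.903  0.   ]
 [ 0.001 -0.    -1.   ]]
```

View pics/scene1.png

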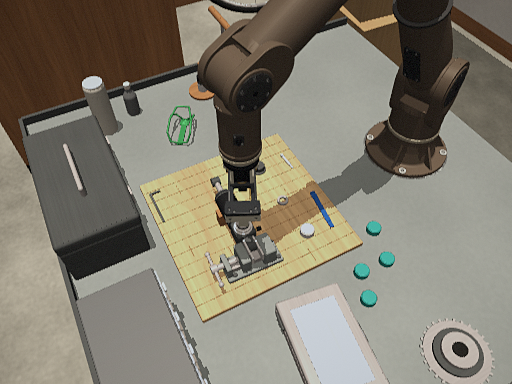

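View pics/top1.png

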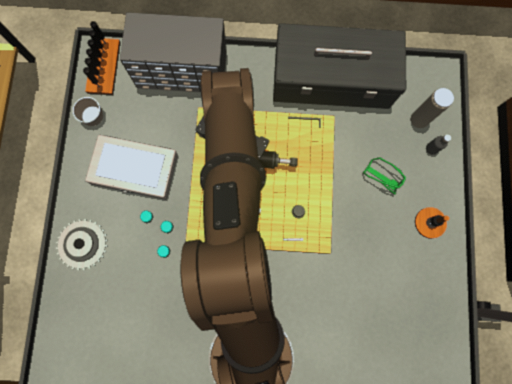

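>>> move_arm(steps=[[0,0,30,0],[0,0,60,0],[0,0,71,0],[0,0,71,0],[0,0,71,0]], grip=44, grip_force=4)

```text
clock: 2.33
position: [0.6091, 0.0907, 0.2909]
ee_rot: [0.69, 3.063, 0.001]
force: [0.2, 0.5, 0.6]
width: 0.51
```

Run:
```python
from h import *
s,p,M=tool()
for k in ("joints","position","force","ft_torque","width"): print(k,np.round(s[k],4))
im=arm.get_image("scene")[170:280,190:310,::-1]
cv2.imwrite("pics/s2.png",cv2.resize(im,None,fx=5,fy=5,interpolation=cv2.INTER_CUBIC))
```

```text
joints [-0.354   0.531   0.1739  1.736  -0.1138  0.8826  0.996 ]
position [0.6091 0.0907 0.2909]
force [0.2012 0.5238 0.5799]
ft_torque [ 0.0403 -0.0472 -0.0163]
width 0.51
```

View pics/s2.png

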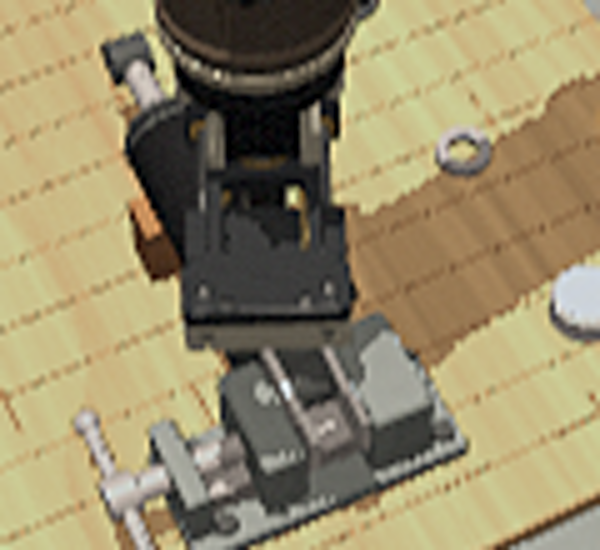

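The gripper straddles the dial and hides it in this view. I'll close gently and read the forces.

>>> move_arm(steps=[[0,0,1.5,0],[0,0,1.5,0],[0,0,1.5,0],[0,0,1.5,0],[0,0,1.5,0]], grip=20, grip_force=4)

```text
clock: 3.0
position: [0.6086, 0.0895, 0.2885]
ee_rot: [-0.693, -3.064, 0.002]
force: [-3.8, -4.5, 5.3]
width: 0.322
```

```bash
cat > st.py <<'E'
from h import *
s,p,M=tool()
print("t",round(s["clock"],2),"pos",p.round(4),"Ftool",(M.T@np.array(s["force"])).round(2),"T",np.round(s["ft_torque"],3),"w mm",round(s["width"]*91.8,2),"yaw y",round(np.degrees(np.arctan2(M[1,1],M[0,1])),2),"j7",round(s["joints"][6],3))
E
python3 st.py
```

```text
t 3.0 pos [0.6086 0.0895 0.2885] Ftool [ 1.53 -5.68 -5.31] T [-1.037  0.816 -0.051] w mm 29.55 yaw y 64.52 j7 0.996
```

>>> move_arm(steps=[[0,-1.0,-0.7,0],[0,-1.0,-0.7,0],[0,-1.0,-0.7,0]])

```text
clock: 3.38
position: [0.6084, 0.0893, 0.2887]
ee_rot: [0.692, 3.064, -0.0]
force: [1.3, -2.4, -2.8]
width: 0.322
```

```bash
python3 st.py
```

```text
t 3.38 pos [0.6084 0.0893 0.2887] Ftool [-2.21 -1.59  2.76] T [-0.69  -0.178 -0.011] w mm 29.59 yaw y 64.56 j7 0.998
```

>>> move_arm(steps=[[0,-0.4,0.3,0],[0,-0.4,0.3,0.05],[0,-0.4,0.3,0.1],[0,-0.4,0.3,0.1]], grip_force=8)

```text
clock: 3.88
position: [0.6084, 0.0894, 0.2887]
ee_rot: [0.843, 3.026, 0.001]
force: [2.3, -1.1, -2.7]
width: 0.32
```

```bash
python3 st.py
```

```text
t 3.88 pos [0.6084 0.0894 0.2887] Ftool [-2.51  0.25  2.69] T [-0.403 -0.473  0.034] w mm 29.39 yaw y 58.87 j7 0.915
```

>>> move_arm(steps=[[0,0,0,0.1],[0,0,0,0.2],[0,0,0,0.3],[0,0,0,0.3]])

```text
clock: 4.38
position: [0.6086, 0.0898, 0.2887]
ee_rot: [1.283, 2.867, 0.002]
force: [5.0, 0.1, -4.7]
width: 0.322
```

```bash
python3 st.py
```

```text
t 4.38 pos [0.6086 0.0898 0.2887] Ftool [-3.31  3.8   4.7 ] T [ 0.042 -0.993 -0.018] w mm 29.53 yaw y 41.78 j7 0.665
```

>>> move_arm(steps=[[-0.6,0.7,0.4,0],[-0.6,0.7,0.4,0.1],[-0.6,0.7,0.4,0.2],[-0.6,0.7,0.4,0.2]])

```text
clock: 4.88
position: [0.6092, 0.0899, 0.2887]
ee_rot: [-1.562, -2.726, -0.002]
force: [1.8, 2.0, 1.6]
width: 0.324
```

```bash
python3 st.py
```

```text
t 4.88 pos [0.6092 0.0899 0.2887] Ftool [ 0.83  2.56 -1.6 ] T [ 0.594 -0.273  0.031] w mm 29.71 yaw y 30.35 j7 0.499
```

>>> move_arm(steps=[[0,0,0,0.05],[0,0,0,0.1],[0,0,0,0.15],[0,0,0,0.2],[0,0,0,0.2]])

```text
clock: 5.5
position: [0.6094, 0.09, 0.2886]
ee_rot: [1.825, 2.557, 0.003]
force: [3.1, 3.8, 1.2]
width: 0.32
```

```bash
python3 st.py
```

```text
t 5.5 pos [0.6094 0.09   0.2886] Ftool [ 2.61  4.22 -1.19] T [ 0.933 -0.715 -0.078] w mm 29.35 yaw y 18.96 j7 0.334
```

>>> move_arm(steps=[[0.5,0.7,-0.1,0],[0.5,0.7,-0.1,0.03],[0.5,0.7,-0.1,0.05],[0.5,0.7,-0.1,0.05]])

```text
clock: 6.0
position: [0.6097, 0.0901, 0.2886]
ee_rot: [1.893, 2.507, 0.001]
force: [1.5, 5.3, 3.7]
width: 0.322
```

```bash
python3 st.py; python3 -c "
from h import *
print(np.round(arm.observe()['joint_efforts'],3))"
```

```text
t 6.0 pos [0.6097 0.0901 0.2886] Ftool [ 4.65  2.91 -3.7 ] T [ 1.017 -0.369  0.014] w mm 29.55 yaw y 15.88 j7 0.289
[  2.725 -63.98    9.869 -22.671   1.266   0.741  -0.208]
```

>>> move_arm(steps=[[0,0,0,0.025],[0,0,0,0.05],[0,0,0,0.05]])

```text
clock: 6.38
position: [0.6098, 0.0901, 0.2886]
ee_rot: [1.955, 2.459, 0.001]
force: [2.9, 4.9, 4.2]
width: 0.324
```

```bash
python3 st.py; python3 -c "
from h import *
print(np.round(arm.observe()['joint_efforts'],3))"
```

```text
t 6.38 pos [0.6098 0.0901 0.2886] Ftool [ 4.16  3.95 -4.16] T [ 0.966 -0.468  0.03 ] w mm 29.77 yaw y 13.02 j7 0.248
[  2.716 -63.958  10.091 -22.468   1.24    0.844  -0.243]
```

>>> move_arm(steps=[[0,0.4,-0.3,0.025],[0,0.4,-0.3,0.05],[0,0.4,-0.3,0.05]])

```text
clock: 6.75
position: [0.61, 0.0902, 0.2886]
ee_rot: [-2.016, -2.409, -0.0]
force: [2.9, 4.0, 2.2]
width: 0.321
```

```bash
echo "
print('je7',round(s['joint_efforts'][6],3),'turned',round(np.radians(64.55)-np.arctan2(M[1,1],M[0,1]),3),'Fw',np.round(s['force'],1))">>st.py; python3 st.py
```

```text
t 6.75 pos [0.61   0.0902 0.2886] Ftool [ 3.44  3.55 -2.16] T [ 1.005 -0.476  0.007] w mm 29.48 yaw y 10.16 j7 0.206
je7 -0.211 turned 0.949 Fw [2.9 4.  2.2]
```

>>> move_arm(steps=[[0,0,0,0.025],[0,0,0,0.05],[0,0,0,0.05]])

```text
clock: 7.12
position: [0.6101, 0.0902, 0.2886]
ee_rot: [2.076, 2.358, 0.001]
force: [2.5, 4.4, 1.9]
width: 0.319
```

```bash
python3 st.py
```

```text
t 7.12 pos [0.6101 0.0902 0.2886] Ftool [ 4.09  3.03 -1.93] T [ 0.987 -0.478 -0.012] w mm 29.3 yaw y 7.29 j7 0.165
je7 -0.191 turned 0.999 Fw [2.5 4.4 1.9]
```

>>> move_arm(steps=[[0,0,0,0.025],[0,0,0,0.05],[0,0,0,0.05]])

```text
clock: 7.5
position: [0.6101, 0.0902, 0.2886]
ee_rot: [2.134, 2.305, 0.001]
force: [2.2, 5.2, 1.2]
width: 0.324
```

```bash
python3 st.py
```

```text
t 7.5 pos [0.6101 0.0902 0.2886] Ftool [ 5.06  2.62 -1.16] T [ 0.973 -0.569  0.011] w mm 29.7 yaw y 4.42 j7 0.124
je7 -0.171 turned 1.049 Fw [2.2 5.2 1.2]
```

>>> move_arm(steps=[[0,0,0,0.025],[0,0,0,0.05],[0,0,0,0.05]])

```text
clock: 7.88
position: [0.6102, 0.0902, 0.2887]
ee_rot: [2.191, 2.251, 0.001]
force: [3.3, 5.8, 1.6]
width: 0.32
```

```bash
python3 st.py
```

```text
t 7.88 pos [0.6102 0.0902 0.2887] Ftool [ 5.66  3.49 -1.56] T [ 0.998 -0.7   -0.066] w mm 29.36 yaw y 1.55 j7 0.083
je7 -0.147 turned 1.1 Fw [3.3 5.8 1.6]
```

>>> move_arm(steps=[[0.4,0.5,-0.1,0.04],[0.8,0.5,-0.1,0.08],[0.8,0.5,-0.1,0.08]])

```text
clock: 8.25
position: [0.6105, 0.0905, 0.2886]
ee_rot: [2.28, 2.161, -0.001]
force: [3.0, 3.1, 0.6]
width: 0.321
```

```bash
python3 st.py
```

```text
t 8.25 pos [0.6105 0.0905 0.2886] Ftool [ 3.27  2.83 -0.59] T [ 0.518 -0.583 -0.082] w mm 29.46 yaw y -3.09 j7 0.015
je7 -0.301 turned 1.18 Fw [3.  3.1 0.6]
```

>>> move_arm(steps=[[0,0,0,0.04],[0,0,0,0.08],[0,0,0,0.08]])

```text
clock: 8.62
position: [0.6106, 0.0905, 0.2887]
ee_rot: [2.365, 2.067, -0.0]
force: [4.0, 1.1, -1.2]
width: 0.321
```

```bash
python3 st.py
```

```text
t 8.62 pos [0.6106 0.0905 0.2887] Ftool [1.63 3.81 1.21] T [ 0.172 -0.951  0.078] w mm 29.45 yaw y -7.69 j7 -0.051
je7 -0.388 turned 1.261 Fw [ 4.   1.1 -1.2]
```

>>> move_arm(steps=[[0,0.6,0,0],[0,0.6,0,0]])

```text
clock: 8.88
position: [0.6108, 0.0904, 0.2886]
ee_rot: [-2.364, -2.069, 0.001]
force: [1.5, 0.0, 0.2]
width: 0.318
```

```bash
python3 st.py
```

```text
t 8.88 pos [0.6108 0.0904 0.2886] Ftool [ 0.24  1.52 -0.17] T [ 0.081 -0.374  0.073] w mm 29.2 yaw y -7.62 j7 -0.049
je7 -0.006 turned 1.26 Fw [1.5 0.  0.2]
```

>>> move_arm(steps=[[0,0,0,0.03],[0,0,0,0.03]])

```text
clock: 9.12
position: [0.6109, 0.0904, 0.2887]
ee_rot: [-2.396, -2.032, 0.001]
force: [1.2, 0.7, 0.2]
width: 0.325
```

```bash
python3 st.py
```

```text
t 9.12 pos [0.6109 0.0904 0.2887] Ftool [ 0.85  1.09 -0.18] T [ 0.015 -0.192  0.068] w mm 29.85 yaw y -9.4 j7 -0.075
je7 -0.29 turned 1.291 Fw [1.2 0.7 0.2]
```

>>> move_arm(steps=[[0,0.2,0,0.02],[0,0.2,0,0.02]])

```text
clock: 9.38
position: [0.611, 0.0904, 0.2886]
ee_rot: [-2.415, -2.008, 0.001]
force: [0.7, 0.6, 1.2]
width: 0.324
```

```bash
python3 st.py
```

```text
t 9.38 pos [0.611  0.0904 0.2886] Ftool [ 0.69  0.57 -1.16] T [-0.112  0.217  0.082] w mm 29.71 yaw y -10.52 j7 -0.091
je7 -0.221 turned 1.31 Fw [0.7 0.6 1.2]
```

>>> move_arm(steps=[[0,0,0,0.02],[0,0,0,0.02]])

```text
clock: 9.62
position: [0.611, 0.0905, 0.2886]
ee_rot: [-2.436, -1.984, 0.001]
force: [-0.7, -0.5, 2.0]
width: 0.32
```

```bash
python3 st.py
```

```text
t 9.62 pos [0.611  0.0905 0.2886] Ftool [-0.67 -0.61 -2.02] T [-0.274  0.36   0.088] w mm 29.41 yaw y -11.67 j7 -0.107
je7 -0.215 turned 1.33 Fw [-0.7 -0.5  2. ]
```

>>> move_arm(steps=[[0,0,0,0.03],[0,0,0,0.03]])

```text
clock: 9.88
position: [0.6111, 0.0904, 0.2886]
ee_rot: [-2.465, -1.947, 0.001]
force: [-1.8, -1.3, 2.4]
width: 0.318
```

```bash
python3 st.py
```

```text
t 9.88 pos [0.6111 0.0904 0.2886] Ftool [-1.69 -1.45 -2.44] T [-0.314  0.539  0.072] w mm 29.2 yaw y -13.41 j7 -0.132
je7 -0.285 turned 1.361 Fw [-1.8 -1.3  2.4]
```

>>> move_arm(steps=[[0,0,0,0.02],[0,0,0,0.02]])

```text
clock: 10.12
position: [0.6111, 0.0904, 0.2886]
ee_rot: [-2.485, -1.923, 0.001]
force: [-2.4, -1.2, 1.7]
width: 0.322
```

```bash
python3 st.py
```

```text
t 10.12 pos [0.6111 0.0904 0.2886] Ftool [-1.81 -2.06 -1.65] T [-0.397  0.648  0.037] w mm 29.55 yaw y -14.54 j7 -0.148
je7 -0.188 turned 1.38 Fw [-2.4 -1.2  1.7]
```

>>> move_arm(steps=[[-0.3,-0.4,0,0.03],[-0.3,-0.4,0,0.03]])

```text
clock: 10.38
position: [0.6109, 0.0904, 0.2887]
ee_rot: [2.513, 1.885, 0.001]
force: [0.3, -1.4, -0.9]
width: 0.323
```

```bash
python3 st.py
```

```text
t 10.38 pos [0.6109 0.0904 0.2887] Ftool [-1.21  0.71  0.92] T [-0.396  0.042 -0.001] w mm 29.66 yaw y -16.26 j7 -0.173
je7 -0.262 turned 1.41 Fw [ 0.3 -1.4 -0.9]
```

>>> move_arm(steps=[[0,0,0,0.03],[0,0,0,0.03]])

```text
clock: 10.62
position: [0.611, 0.0904, 0.2887]
ee_rot: [2.541, 1.847, 0.0]
force: [1.3, -1.2, -1.9]
width: 0.318
```

```bash
python3 st.py
```

```text
t 10.62 pos [0.611  0.0904 0.2887] Ftool [-0.79  1.61  1.93] T [-0.359 -0.18  -0.008] w mm 29.16 yaw y -17.98 j7 -0.197
je7 -0.254 turned 1.44 Fw [ 1.3 -1.2 -1.9]
```

>>> move_arm(steps=[[0,0,0,0.03],[0,0,0,0.03]])

```text
clock: 10.88
position: [0.611, 0.0904, 0.2887]
ee_rot: [2.568, 1.808, 0.001]
force: [2.1, -1.3, -3.0]
width: 0.323
```

```bash
python3 st.py
```

```text
t 10.88 pos [0.611  0.0904 0.2887] Ftool [-0.53  2.42  3.04] T [-0.456 -0.482 -0.025] w mm 29.65 yaw y -19.7 j7 -0.222
je7 -0.248 turned 1.47 Fw [ 2.1 -1.3 -3. ]
```

>>> move_arm(steps=[[0,0.4,0.2,0.05],[0,0.4,0.2,0.1],[0,0.4,0.2,0.14],[0,0.4,0.2,0.14]])

```text
clock: 11.38
position: [0.6113, 0.0903, 0.2887]
ee_rot: [2.688, 1.625, 0.001]
force: [0.2, -1.4, -0.5]
width: 0.318
```

```bash
python3 st.py
```

```text
t 11.38 pos [0.6113 0.0903 0.2887] Ftool [-1.18  0.82  0.51] T [-0.442 -0.33  -0.071] w mm 29.15 yaw y -27.68 j7 -0.335
je7 -0.306 turned 1.61 Fw [ 0.2 -1.4 -0.5]
```

>>> move_arm(steps=[[0,0,0,0.03],[0,0,0,0.03]])

```text
clock: 11.62
position: [0.6113, 0.0902, 0.2887]
ee_rot: [2.712, 1.584, 0.001]
force: [2.3, -2.0, -0.1]
width: 0.321
```

```bash
python3 st.py
```

```text
t 11.62 pos [0.6113 0.0902 0.2887] Ftool [-0.6   2.99  0.09] T [-0.455 -0.454 -0.018] w mm 29.47 yaw y -29.42 j7 -0.36
je7 -0.224 turned 1.64 Fw [ 2.3 -2.  -0.1]
```

>>> move_arm(steps=[[0,0,0,0.02],[0,0,0,0.02]])

```text
clock: 11.88
position: [0.6113, 0.0902, 0.2886]
ee_rot: [2.728, 1.557, 0.001]
force: [2.9, -1.9, -0.6]
width: 0.321
```

```bash
python3 st.py
```

```text
t 11.88 pos [0.6113 0.0902 0.2886] Ftool [-0.21  3.45  0.62] T [-0.566 -0.617  0.02 ] w mm 29.48 yaw y -30.57 j7 -0.376
je7 -0.163 turned 1.66 Fw [ 2.9 -1.9 -0.6]
```

>>> move_arm(steps=[[0,0.3,0,0.02],[0,0.3,0,0.02]])

```text
clock: 12.12
position: [0.6115, 0.0901, 0.2887]
ee_rot: [-2.744, -1.53, -0.0]
force: [2.7, -1.8, 0.9]
width: 0.32
```

```bash
python3 st.py
```

```text
t 12.12 pos [0.6115 0.0901 0.2887] Ftool [-0.09  3.18 -0.91] T [-0.475 -0.45   0.032] w mm 29.37 yaw y -31.71 j7 -0.392
je7 -0.177 turned 1.68 Fw [ 2.7 -1.8  0.9]
```

>>> move_arm(steps=[[0,0,0,0.015],[0,0,0,0.015]])

```text
clock: 12.38
position: [0.6115, 0.0901, 0.2886]
ee_rot: [2.755, 1.509, 0.0]
force: [2.7, -1.6, 1.3]
width: 0.321
```

```bash
python3 st.py
```

```text
t 12.38 pos [0.6115 0.0901 0.2886] Ftool [ 0.05  3.12 -1.32] T [-0.462 -0.486  0.075] w mm 29.43 yaw y -32.57 j7 -0.404
je7 -0.152 turned 1.695 Fw [ 2.7 -1.6  1.3]
```

>>> move_arm(steps=[[0,0,0,0.015],[0,0,0,0.015]])

```text
clock: 12.62
position: [0.6115, 0.0901, 0.2886]
ee_rot: [2.766, 1.489, 0.0]
force: [3.4, -1.0, 1.6]
width: 0.321
```

```bash
python3 st.py
```

```text
t 12.62 pos [0.6115 0.0901 0.2886] Ftool [ 1.01  3.35 -1.59] T [-0.459 -0.558  0.057] w mm 29.43 yaw y -33.43 j7 -0.417
je7 -0.17 turned 1.71 Fw [ 3.4 -1.   1.6]
```

>>> move_arm(steps=[[0,0,0,0.015],[0,0,0,0.015]])

```text
clock: 12.88
position: [0.6115, 0.0901, 0.2886]
ee_rot: [2.777, 1.468, 0.0]
force: [3.2, -1.6, 2.2]
width: 0.321
```

```bash
python3 st.py
```

```text
t 12.88 pos [0.6115 0.0901 0.2886] Ftool [ 0.52  3.57 -2.18] T [-0.524 -0.586  0.072] w mm 29.5 yaw y -34.29 j7 -0.429
je7 -0.188 turned 1.725 Fw [ 3.2 -1.6  2.2]
```

>>> move_arm(steps=[[0,0,0,0.02],[0,0,0,0.02]])

```text
clock: 13.12
position: [0.6115, 0.09, 0.2886]
ee_rot: [2.792, 1.44, 0.0]
force: [3.5, -1.6, 3.1]
width: 0.32
```

```bash
python3 st.py
```

```text
t 13.12 pos [0.6115 0.09   0.2886] Ftool [ 0.68  3.76 -3.05] T [-0.549 -0.733  0.05 ] w mm 29.39 yaw y -35.44 j7 -0.445
je7 -0.229 turned 1.745 Fw [ 3.5 -1.6  3.1]
```

>>> move_arm(steps=[[0,0,0,0.015],[0,0,0,0.015]])

```text
clock: 13.38
position: [0.6115, 0.0901, 0.2886]
ee_rot: [2.803, 1.419, 0.0]
force: [4.0, -1.8, 2.2]
width: 0.322
```

```bash
python3 st.py
```

```text
t 13.38 pos [0.6115 0.0901 0.2886] Ftool [ 0.87  4.27 -2.21] T [-0.536 -0.822  0.036] w mm 29.53 yaw y -36.3 j7 -0.457
je7 -0.18 turned 1.76 Fw [ 4.  -1.8  2.2]
```

>>> move_arm(steps=[[0,0,0,0.015],[0,0,0,0.015]])

```text
clock: 13.62
position: [0.6116, 0.09, 0.2886]
ee_rot: [2.813, 1.397, 0.001]
force: [5.1, -2.4, 3.0]
width: 0.319
```

```bash
python3 st.py
```

```text
t 13.62 pos [0.6116 0.09   0.2886] Ftool [ 1.12  5.52 -2.97] T [-0.617 -0.888 -0.009] w mm 29.31 yaw y -37.18 j7 -0.47
je7 -0.153 turned 1.775 Fw [ 5.1 -2.4  3. ]
```

>>> move_arm(steps=[[0,0.9,-0.2,0],[0,0.9,-0.2,0.015],[0,0.9,-0.2,0.015]])

```text
clock: 14.0
position: [0.6119, 0.0899, 0.2886]
ee_rot: [-2.823, -1.377, 0.001]
force: [1.0, -0.2, 3.8]
width: 0.32
```

```bash
python3 st.py
```

```text
t 14.0 pos [0.6119 0.0899 0.2886] Ftool [ 0.43  0.91 -3.83] T [-0.108 -0.205  0.058] w mm 29.34 yaw y -38.0 j7 -0.481
je7 -0.155 turned 1.79 Fw [ 1.  -0.2  3.8]
```

>>> move_arm(steps=[[0,0,0,0.02],[0,0,0,0.02]])

```text
clock: 14.25
position: [0.6119, 0.0898, 0.2886]
ee_rot: [-2.837, -1.348, 0.001]
force: [0.0, 1.0, 3.4]
width: 0.319
```

```bash
python3 st.py
```

```text
t 14.25 pos [0.6119 0.0898 0.2886] Ftool [ 0.8  -0.61 -3.42] T [0.098 0.011 0.033] w mm 29.28 yaw y -39.15 j7 -0.497
je7 -0.188 turned 1.81 Fw [0.  1.  3.4]
```

>>> move_arm(steps=[[0,0,0,0.02],[0,0,0,0.02]])

```text
clock: 14.5
position: [0.6119, 0.0898, 0.2886]
ee_rot: [-2.85, -1.32, 0.001]
force: [-0.1, 1.6, 3.1]
width: 0.326
```

```bash
python3 st.py
```

```text
t 14.5 pos [0.6119 0.0898 0.2886] Ftool [ 1.16 -1.1  -3.14] T [0.28  0.224 0.045] w mm 29.92 yaw y -40.29 j7 -0.514
je7 -0.249 turned 1.83 Fw [-0.1  1.6  3.1]
```

>>> move_arm(steps=[[0,0,0,0.015],[0,0,0,0.015]])

```text
clock: 14.75
position: [0.612, 0.0898, 0.2886]
ee_rot: [-2.86, -1.299, 0.001]
force: [-0.6, 1.8, 3.2]
width: 0.321
```

```bash
python3 st.py
```

```text
t 14.75 pos [0.612  0.0898 0.2886] Ftool [ 0.98 -1.63 -3.24] T [0.37  0.34  0.147] w mm 29.48 yaw y -41.14 j7 -0.526
je7 -0.273 turned 1.845 Fw [-0.6  1.8  3.2]
```

>>> move_arm(steps=[[0,0,0,0.015],[0,0,0,0.015]])

```text
clock: 15.0
position: [0.6119, 0.0897, 0.2886]
ee_rot: [-2.87, -1.277, 0.001]
force: [-1.6, 1.1, 4.0]
width: 0.318
```

```bash
python3 st.py
```

```text
t 15.0 pos [0.6119 0.0897 0.2886] Ftool [-0.29 -1.9  -3.95] T [0.415 0.551 0.128] w mm 29.24 yaw y -42.02 j7 -0.538
je7 -0.264 turned 1.86 Fw [-1.6  1.1  4. ]
```

>>> move_arm(steps=[[0,0,0,0.015],[0,0,0,0.015]])

```text
clock: 15.25
position: [0.6118, 0.0895, 0.2886]
ee_rot: [-2.879, -1.255, 0.001]
force: [-3.3, 2.2, 4.4]
width: 0.321
```

```bash
python3 st.py
```

```text
t 15.25 pos [0.6118 0.0895 0.2886] Ftool [-0.62 -3.88 -4.4 ] T [0.306 0.924 0.137] w mm 29.44 yaw y -42.89 j7 -0.55
je7 -0.269 turned 1.875 Fw [-3.3  2.2  4.4]
```

>>> move_arm(steps=[[0,-0.5,0,0.012],[0,-0.5,0,0.012]])

```text
clock: 15.5
position: [0.6117, 0.0897, 0.2886]
ee_rot: [2.887, 1.238, -0.0]
force: [-2.1, 0.5, 2.3]
width: 0.321
```

```bash
python3 st.py
```

```text
t 15.5 pos [0.6117 0.0897 0.2886] Ftool [-1.1  -1.85 -2.28] T [0.024 0.602 0.196] w mm 29.48 yaw y -43.57 j7 -0.56
je7 -0.274 turned 1.887 Fw [-2.1  0.5  2.3]
```

The stop is clearly felt, with the moment at 0.13–0.20 N m over several readings. I'll back off a little, let go so the dial drops into its 0 notch, recentre, and regrip.

>>> move_arm(steps=[[0,0,0,-0.06],[0,0,0,-0.12],[0,0,0,-0.16]])

```text
clock: 15.88
position: [0.6116, 0.0898, 0.2886]
ee_rot: [-2.778, -1.467, 0.001]
force: [-3.7, 0.2, 1.6]
width: 0.32
```

```bash
python3 st.py
```

```text
t 15.88 pos [0.6116 0.0898 0.2886] Ftool [-1.96 -3.16 -1.63] T [0.004 0.77  0.046] w mm 29.38 yaw y -34.31 j7 -0.429
je7 -0.366 turned 1.725 Fw [-3.7  0.2  1.6]
```

>>> move_arm(steps=[[0,0,0,0],[0,0,0,0],[-1.8,0,0,0],[-1.8,0,0,0]], grip=44)

```text
clock: 16.38
position: [0.6107, 0.0882, 0.2887]
ee_rot: [2.779, 1.465, 0.0]
force: [0.1, 0.0, -0.0]
width: 0.479
```

```bash
python3 st.py
```

```text
t 16.38 pos [0.6107 0.0882 0.2887] Ftool [0.09 0.11 0.01] T [-0.05   0.078 -0.005] w mm 44.0 yaw y -34.41 j7 -0.428
je7 0.016 turned 1.727 Fw [ 0.1  0.  -0. ]
```

>>> move_arm(steps=[[0,0,0,0],[0,0,0,0],[0,0,0,0],[0,0,0,0]], grip=20, grip_force=10)

```text
clock: 16.88
position: [0.6107, 0.0885, 0.2887]
ee_rot: [-2.778, -1.466, 0.0]
force: [-0.9, 0.8, 1.6]
width: 0.321
```

```bash
python3 st.py
```

```text
t 16.88 pos [0.6107 0.0885 0.2887] Ftool [ 0.16 -1.19 -1.56] T [-0.004  0.346  0.006] w mm 29.43 yaw y -34.38 j7 -0.428
je7 -0.0 turned 1.727 Fw [-0.9  0.8  1.6]
```

Centred, with zero torque, so the dial is resting in the 0 notch. Now I back it out by 3 × 0.419 rad.

>>> move_arm(steps=[[0,-0.2,0,-0.1],[0,-0.2,0,-0.2],[0,-0.2,0,-0.3],[0,-0.2,0,-0.42],[0,-0.2,0,-0.42]])

```text
clock: 17.5
position: [0.6105, 0.0885, 0.2887]
ee_rot: [-2.413, -2.012, -0.0]
force: [-0.7, 0.6, -0.4]
width: 0.321
```

```bash
python3 st.py
```

```text
t 17.5 pos [0.6105 0.0885 0.2887] Ftool [ 0.42 -0.8   0.41] T [0.135 0.271 0.038] w mm 29.46 yaw y -10.36 j7 -0.086
je7 1.084 turned 1.307 Fw [-0.7  0.6 -0.4]
```

>>> move_arm(steps=[[0,0,0,-0.1],[0,0,0,-0.2],[0,0,0,-0.3],[0,0,0,-0.42],[0,0,0,-0.42]])

```text
clock: 18.12
position: [0.6104, 0.0885, 0.2887]
ee_rot: [-1.943, -2.468, -0.0]
force: [-1.5, 0.0, 1.5]
width: 0.319
```

```bash
python3 st.py
```

```text
t 18.12 pos [0.6104 0.0885 0.2887] Ftool [ 0.36 -1.45 -1.51] T [0.127 0.458 0.054] w mm 29.3 yaw y 13.57 j7 0.258
je7 1.07 turned 0.89 Fw [-1.5  0.   1.5]
```

>>> move_arm(steps=[[0,0,0,-0.1],[0,0,0,-0.2],[0,0,0,-0.3],[0,0,0,-0.42],[0,0,0,-0.42]])

```text
clock: 18.75
position: [0.6104, 0.0885, 0.2887]
ee_rot: [-1.388, -2.818, 0.0]
force: [-3.2, 0.9, 3.1]
width: 0.322
```

```bash
python3 st.py
```

```text
t 18.75 pos [0.6104 0.0885 0.2887] Ftool [ 2.65 -2.02 -3.09] T [ 0.204  0.69  -0.   ] w mm 29.58 yaw y 37.56 j7 0.605
je7 1.066 turned 0.471 Fw [-3.2  0.9  3.1]
```

>>> move_arm(steps=[[0,0,0,0],[0,0,0,0],[0,0,0,0],[0,0,0,0],[0,0,0,0]], grip=50)

```text
clock: 19.38
position: [0.6106, 0.0885, 0.2887]
ee_rot: [1.382, 2.821, 0.0]
force: [-0.1, -0.2, -1.2]
width: 0.545
```

```bash
python3 st.py
python3 - <<'E'
from h import *
s,p,M=tool()
# cap = dial axis + camera-measured relative vector
cap=np.array([.6105,.0884])+np.array([-.1626,.0464]); print(cap)
d=np.r_[cap,.30]-p
print("shift",(M.T@d*1000).round(1))
E
```

```text
t 19.38 pos [0.6106 0.0885 0.2887] Ftool [-0.11 -0.16  1.15] T [-0.04  -0.065  0.01 ] w mm 50.05 yaw y 37.79 j7 0.608
je7 -0.009 turned 0.467 Fw [-0.1 -0.2 -1.2]
[0.4479 0.1348]
shift [ 136.3 -100.2  -11.3]
```

>>> move_arm(steps=[[0,0,-40,0],[0,0,-80,0],[34,-25,-90,0],[68,-50,-90,0],[102,-75,-90,0],[136,-100,-60,0],[136,-100,-30,0],[136,-100,-30,0]], grip=70)

```text
clock: 20.38
position: [0.4473, 0.1346, 0.3177]
ee_rot: [-1.381, -2.82, 0.004]
force: [0.3, 0.2, 0.6]
width: 0.762
```

```bash
python3 st.py
python3 - <<'E'
from h import *
im=arm.get_image("scene")[:,:,::-1]; cv2.imwrite("pics/scene3.png",im)
a=cv2.imread("pics/scene0.png")[205:245,225:265]; b=im[205:245,225:265]
o=np.hstack([cv2.resize(q,None,fx=10,fy=10,interpolation=cv2.INTER_CUBIC) for q in (a,b)])
cv2.imwrite("pics/dialcmp.png",o)
cv2.imwrite("pics/s3.png",cv2.resize(im[150:290,210:350],None,fx=4,fy=4,interpolation=cv2.INTER_CUBIC))
E
```

```text
t 20.38 pos [0.4473 0.1346 0.3177] Ftool [-0.03  0.32 -0.6 ] T [-0.064  0.02   0.028] w mm 69.91 yaw y 37.83 j7 0.376
je7 0.178 turned 0.466 Fw [0.3 0.2 0.6]
```

View pics/dialcmp.png

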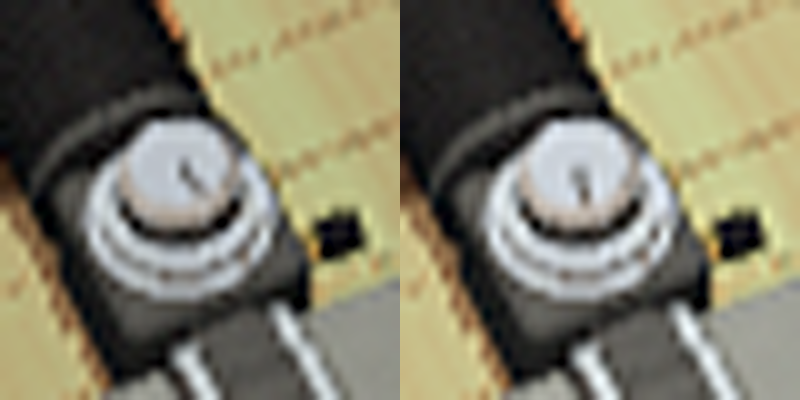

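View pics/s3.png

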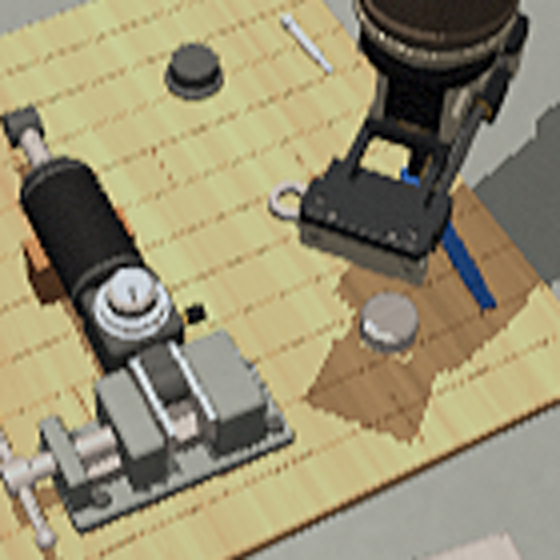

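Run:
```python
from h import *
g=lambda x,y:(225+(x+.5)/10-.5,205+(y+.5)/10-.5)
for a,b in (((181,163),(205,195)),((178,168),(184,205))):
    A=pix2plane("scene",*g(*a),.123);B=pix2plane("scene",*g(*b),.123)
    print(np.degrees(np.arctan2(*(B-A)[[1,0]])),np.linalg.norm(B-A))
C=np.array([.6085,.0920,.123])
im=lambda n:cv2.cvtColor(cv2.imread(n),cv2.COLOR_BGR2GRAY).astype(float)
for n in ("pics/scene0.png","pics/scene3.png"):
    g0=im(n)
    for dx,dy in ((0,0),(.001,0),(-.001,0),(0,.001),(0,-.001)):
        c=C+[dx,dy,0]; th=np.radians(np.arange(0,360,2))
        v=[]
        for t in th:
            P=c+np.outer(np.arange(.003,.0095,.0005),[np.cos(t),np.sin(t),0])
            uv=proj("scene",P).astype(np.float32)
            v.append(cv2.remap(g0.astype(np.float32),uv[:,0:1],uv[:,1:2],cv2.INTER_LINEAR).mean())
        v=np.array(v); w=np.clip(np.median(v)-v-5,0,None); k=np.argmin(v)
        sel=np.abs((np.arange(180)-k+90)%180-90)<12
        print(n,(dx,dy),"min",2*k,"centroid",round(2*k+2*(w*sel*((np.arange(180)-k+90)%180-90)).sum()/(w*sel).sum(),1))
```

```text
94.77317341563962 0.011153346680223213
70.96256017496863 0.010960023062158456
pics/scene0.png (0, 0) min 84 centroid 84.8
pics/scene0.png (0.001, 0) min 96 centroid 96.0
pics/scene0.png (-0.001, 0) min 74 centroid 74.6
pics/scene0.png (0, 0.001) min 84 centroid 85.1
pics/scene0.png (0, -0.001) min 84 centroid 84.0
pics/scene3.png (0, 0) min 58 centroid 55.4
pics/scene3.png (0.001, 0) min 66 centroid 64.3
pics/scene3.png (-0.001, 0) min 52 centroid 47.4
pics/scene3.png (0, 0.001) min 54 centroid 51.6
pics/scene3.png (0, -0.001) min 62 centroid 59.0
```

The index line turned 24–30° clockwise net from the start. That is one click, from 4 to 3, and it agrees with the felt count. Now the cap: I'll squeeze it at two yaws to centre it, with tips 8 mm above its rim.

>>> move_arm(steps=[[0,0,40,0],[0,0,80,0],[0,0,105,0],[0,0,113.5,0],[0,0,113.5,0]])

```text
clock: 21.05
position: [0.449, 0.1347, 0.2058]
ee_rot: [1.383, 2.82, 0.001]
force: [-0.4, -0.2, 0.2]
width: 0.763
```

```bash
python3 st.py
python3 - <<'E'
from h import *
im=arm.get_image("scene")[:,:,::-1]
cv2.imwrite("pics/s4.png",cv2.resize(im[150:290,240:380],None,fx=4,fy=4,interpolation=cv2.INTER_CUBIC))
E
```

```text
t 21.05 pos [0.449  0.1347 0.2058] Ftool [ 0.06 -0.46 -0.22] T [-0.045  0.011 -0.045] w mm 70.04 yaw y 37.77 j7 0.462
je7 0.071 turned 0.467 Fw [-0.4 -0.2  0.2]
```

View pics/s4.png

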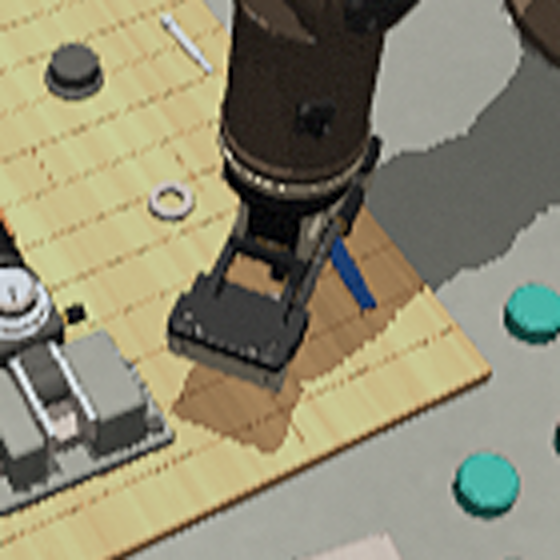

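The fingers straddle the cap, which is hidden, and nothing else is near. First squeeze.

>>> move_arm(steps=[[0,0,1.5,0],[0,0,1.5,0],[0,0,1.5,0],[0,0,1.5,0],[0,0,1.5,0],[0,0,1.5,0]], grip=25, grip_force=5)

```text
clock: 21.85
position: [0.4483, 0.1347, 0.2039]
ee_rot: [1.382, 2.821, 0.0]
force: [-1.7, 0.5, 4.5]
width: 0.413
```

```bash
python3 st.py
```

```text
t 21.85 pos [0.4483 0.1347 0.2039] Ftool [ 1.46 -1.03 -4.46] T [-0.045  0.104 -0.019] w mm 37.9 yaw y 37.82 j7 0.464
je7 -0.007 turned 0.467 Fw [-1.7  0.5  4.5]
```

>>> move_arm(steps=[[0,0,0,0],[0,0,0,0],[0,0,0,0],[0,0,0,0.17],[0,0,0,0.34],[0,0,0,0.51],[0,0,0,0.68],[0,0,0,0.85],[0,0,0,1.02],[0,0,0,1.19],[0,0,0,1.36],[0,0,0,1.5],[0,0,0,1.57],[0,0,0,1.57]], grip=60)

```text
clock: 23.6
position: [0.4481, 0.1348, 0.2036]
ee_rot: [2.971, 1.02, -0.0]
force: [0.8, -0.7, 0.6]
width: 0.653
```

>>> move_arm(steps=[[0,0,0,0],[0,0,0,0],[0,0,0,0],[0,0,0,0],[0,0,0,0]], grip=25, grip_force=10)

```text
clock: 24.22
position: [0.4482, 0.1346, 0.2037]
ee_rot: [-2.972, -1.019, -0.0]
force: [0.7, -0.2, 0.5]
width: 0.414
```

```bash
python3 st.py
```

```text
t 24.23 pos [0.4482 0.1346 0.2037] Ftool [ 0.4   0.54 -0.52] T [-0.067  0.103  0.026] w mm 37.97 yaw y -52.14 j7 -0.67
je7 0.0 turned 2.037 Fw [ 0.7 -0.2  0.5]
```

>>> move_arm(steps=[[0,0,-30,0],[0,0,-70,0],[0,0,-120,0],[0,0,-130,0],[0,0,-130,0]])

```text
clock: 24.85
position: [0.4481, 0.135, 0.3339]
ee_rot: [-2.97, -1.02, -0.002]
force: [0.5, -0.1, -0.7]
width: 0.412
```

```bash
python3 st.py
python3 - <<'E'
from h import *
s,p,M=tool(); d=np.r_[.6105,.0884,p[2]]-p
print("shift",(M.T@d*1000).round(1))
im=arm.get_image("scene")[:,:,::-1]
cv2.imwrite("pics/s5.png",cv2.resize(im[120:290,220:390],None,fx=3.5,fy=3.5,interpolation=cv2.INTER_CUBIC))
E
```

```text
t 24.85 pos [0.4481 0.135  0.3339] Ftool [0.34 0.41 0.69] T [-0.068  0.153 -0.025] w mm 37.82 yaw y -52.09 j7 -0.896
je7 -0.239 turned 2.036 Fw [ 0.5 -0.1 -0.7]
shift [9.950e+01 1.365e+02 1.000e-01]
```

View pics/s5.png

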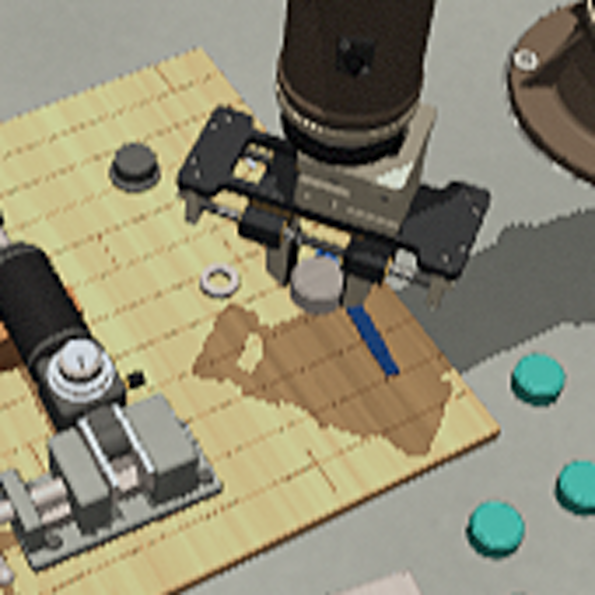

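The cap is held level between the finger ends at crop (317,283), the grasp looks good and the dial is untouched. Next I carry it over the dial; the rim height of about 148 mm clears its 123 mm top.

>>> move_arm(steps=[[20,27,-2,0],[40,55,-2,0],[60,82,-2,0],[80,110,-2,0],[99.5,136.5,-2,0],[99.5,136.5,-2,0],[99.5,136.5,-2,0]])

```text
clock: 25.78
position: [0.6097, 0.0879, 0.334]
ee_rot: [-2.971, -1.018, 0.005]
force: [-0.5, 0.2, -0.7]
width: 0.419
```

```bash
python3 st.py
python3 - <<'E'
from h import *
s,p,M=tool(); d=np.r_[.6105,.0884,.2927]-p
print("shift",(M.T@d*1000).round(1))
im=arm.get_image("scene")[:,:,::-1]
cv2.imwrite("pics/s6.png",cv2.resize(im[150:280,180:310],None,fx=4.5,fy=4.5,interpolation=cv2.INTER_CUBIC))
E
```

```text
t 25.77 pos [0.6097 0.0879 0.334 ] Ftool [-0.31 -0.5   0.66] T [-0.086  0.151 -0.047] w mm 38.44 yaw y -52.18 j7 -0.681
je7 0.024 turned 2.037 Fw [-0.5  0.2 -0.7]
shift [ 1.1  0.1 41.3]
```

View pics/s6.png

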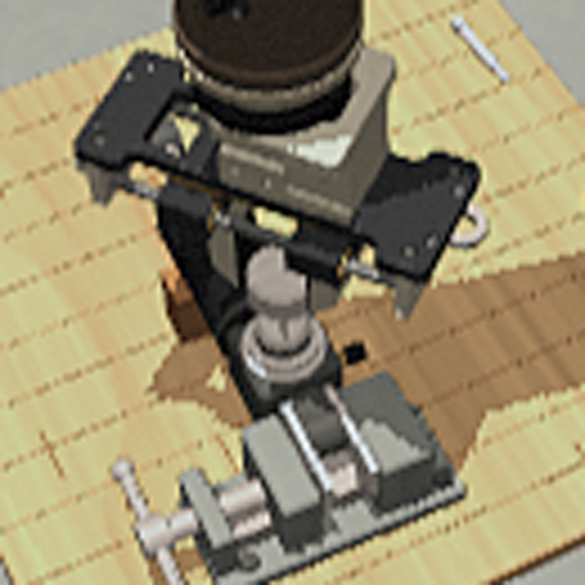

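>>> move_arm(steps=[[0.5,0,10,0],[0.5,0,20,0],[0.5,0,22,0],[0.5,0,22,0]])

```text
clock: 26.32
position: [0.6108, 0.0883, 0.3135]
ee_rot: [-2.972, -1.019, 0.001]
force: [-0.2, 0.1, 1.0]
width: 0.416
```

```bash
python3 st.py
python3 - <<'E'
from h import *
s,p,M=tool(); d=np.r_[.6105,.0884,.2927]-p
print("shift",(M.T@d*1000).round(1))
E
```

```text
t 26.32 pos [0.6108 0.0883 0.3135] Ftool [-0.08 -0.19 -1.  ] T [-0.098  0.138 -0.003] w mm 38.21 yaw y -52.14 j7 -0.664
je7 0.026 turned 2.037 Fw [-0.2  0.1  1. ]
shift [-0.2 -0.2 20.8]
```

>>> move_arm(steps=[[-0.2,-0.2,4,0],[-0.2,-0.2,8,0],[-0.2,-0.2,11,0],[-0.2,-0.2,11,0]])

```text
clock: 26.82
position: [0.6106, 0.0883, 0.3024]
ee_rot: [-2.972, -1.019, 0.001]
force: [-0.3, -0.1, 0.3]
width: 0.418
```

```bash
python3 st.py
```

```text
t 26.82 pos [0.6106 0.0883 0.3024] Ftool [-0.29 -0.09 -0.34] T [-0.099  0.096  0.036] w mm 38.36 yaw y -52.14 j7 -0.655
je7 0.029 turned 2.037 Fw [-0.3 -0.1  0.3]
```

The rim is 6 mm below the dial's top with no contact force, so it is over the grip. Continuing to the flange.

>>> move_arm(steps=[[0,0,3,0],[0,0,6,0],[0,0,8.5,0],[0,0,8.5,0]])

```text
clock: 27.32
position: [0.6106, 0.0883, 0.294]
ee_rot: [-2.972, -1.019, 0.001]
force: [0.2, -0.2, -1.1]
width: 0.414
```

```bash
python3 st.py
```

```text
t 27.32 pos [0.6106 0.0883 0.294 ] Ftool [-0.    0.25  1.14] T [-0.075  0.131 -0.038] w mm 38.01 yaw y -52.14 j7 -0.648
je7 0.024 turned 2.037 Fw [ 0.2 -0.2 -1.1]
```

>>> move_arm(steps=[[0,0,0.7,0],[0,0,1.3,0],[0,0,1.3,0]])

```text
clock: 27.7
position: [0.6106, 0.0883, 0.2929]
ee_rot: [-2.972, -1.019, -0.0]
force: [0.0, 0.9, -0.5]
width: 0.414
```

```bash
python3 st.py
```

```text
t 27.7 pos [0.6106 0.0883 0.2929] Ftool [ 0.58 -0.68  0.46] T [-0.119  0.129  0.067] w mm 37.97 yaw y -52.14 j7 -0.647
je7 0.006 turned 2.037 Fw [ 0.   0.9 -0.5]
```

>>> move_arm(steps=[[0,0,0.3,0],[0,0,0.6,0],[0,0,0.6,0]])

```text
clock: 28.08
position: [0.6107, 0.0883, 0.2927]
ee_rot: [-2.972, -1.019, -0.001]
force: [-0.7, 0.0, 4.5]
width: 0.416
```

```bash
python3 st.py
```

```text
t 28.07 pos [0.6107 0.0883 0.2927] Ftool [-0.54 -0.42 -4.45] T [-0.004  0.502  0.015] w mm 38.15 yaw y -52.14 j7 -0.647
je7 0.001 turned 2.037 Fw [-0.7  0.   4.5]
```

The rim lands on the flange at the expected height with 4.5 N. Releasing.

>>> move_arm(steps=[[0,0,-0.3,0],[0,0,-0.3,0],[0,0,-0.3,0],[0,0,-0.3,0]], grip=65)

```text
clock: 28.58
position: [0.6106, 0.0883, 0.2925]
ee_rot: [2.972, 1.019, -0.0]
force: [-0.4, -0.1, 0.2]
width: 0.703
```

```bash
python3 st.py
```

```text
t 28.57 pos [0.6106 0.0883 0.2925] Ftool [-0.37 -0.21 -0.17] T [-0.081  0.058 -0.014] w mm 64.51 yaw y -52.14 j7 -0.647
je7 0.0 turned 2.037 Fw [-0.4 -0.1  0.2]
```

>>> move_arm(steps=[[0,0,-20,0],[0,0,-60,0],[0,0,-110,0],[-40,-50,-115,0],[-75,-100,-115,0],[-110,-150,-115,0],[-110,-150,-115,0]])

```text
clock: 29.45
position: [0.428, 0.1416, 0.4079]
ee_rot: [-2.963, -1.029, 0.003]
force: [1.0, -0.5, 0.7]
width: 0.71
```

```bash
python3 st.py
python3 - <<'E'
from h import *
im=arm.get_image("scene")[:,:,::-1]
f=6;x0,y0=200,170
o=cv2.resize(im[170:270,200:300],None,fx=f,fy=f,interpolation=cv2.INTER_CUBIC)
cv2.imwrite("pics/s7.png",o)
D=np.array([.6087,.0922])
for r,z,col in ((.0195,.1275,(0,0,255)),(.0205,.107,(0,255,0))):
    p=(proj("scene",circ([*D,z],r))-[x0,y0]+.5)*f-.5
    cv2.polylines(o,[np.int32(np.round(p))],False,col,1)
cv2.imwrite("pics/s7o.png",o); cv2.imwrite("pics/scene7.png",im)
cv2.imwrite("pics/top7.png",arm.get_image("top")[:,:,::-1])
E
```

```text
t 29.45 pos [0.428  0.1416 0.4079] Ftool [ 0.49  1.06 -0.75] T [-0.056  0.115  0.032] w mm 65.15 yaw y -51.7 j7 -1.084
je7 -1.386 turned 2.029 Fw [ 1.  -0.5  0.7]
```

View pics/s7.png

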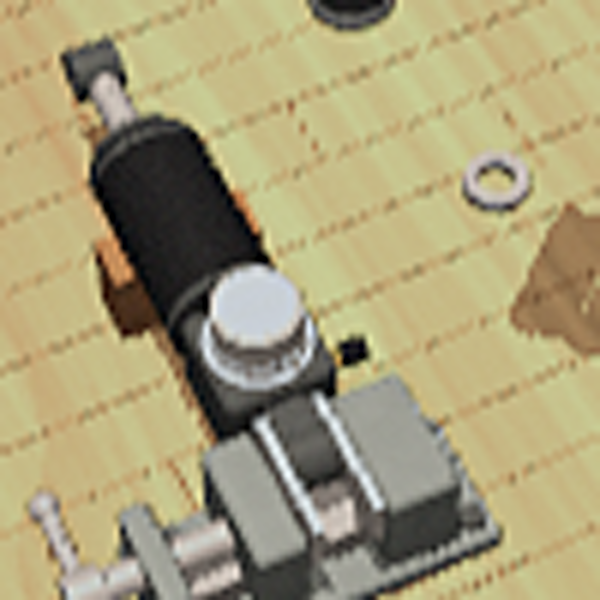

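View pics/s7o.png

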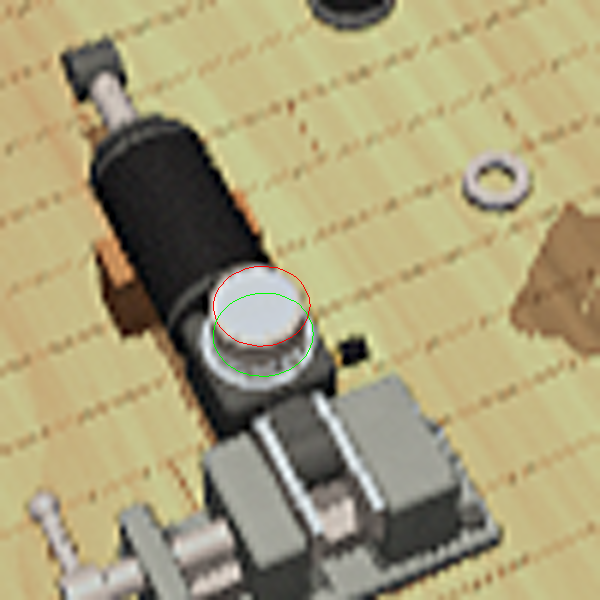

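View pics/scene7.png

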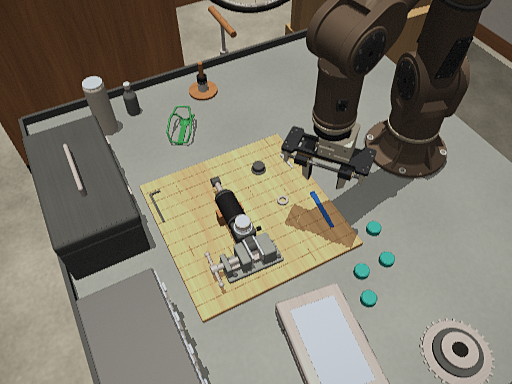

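The cap sits upright and concentric on the flange: top at crop (258,310), the white flange ring showing evenly below it at (258,345). The other things lie where they were. One hold to settle, then hand in.

>>> move_arm(steps=[[0,0,0,0],[0,0,0,0],[0,0,0,0]])

```text
clock: 29.92
position: [0.4324, 0.1385, 0.4076]
ee_rot: [2.972, 1.016, -0.0]
force: [0.0, -0.2, -0.3]
width: 0.709
```

```bash
python3 -c "
from cell import arm
print(arm.observe()['clock'],arm.sign_off())"
```

```text
the job is handed in; nothing more can be done
29.925 None
```

I set the rebound dial three clicks out and put the dust cap on it. The job was handed in at 29.9 s of the 64 s allowed; the hand-in gives no verdict.

- **Bottoming:** I turned the dial clockwise past four notches until it met the stop. The moment there was 0.13–0.20 N m over four readings, and I estimate 5–8 N on the stop, under the 12 N limit. I then let go so it dropped into the 0 notch.
- **Backing out:** I regripped it centred and turned it out 1.257 rad, three clicks, then released it. The residual torque in the notch was about zero. In the scene picture the index line lay 24–30° clockwise of where it started. That matches a net change of one click, from 4 out to 3 out.
- **Cap:** I centred the aluminium cap by squeezing it at two angles, then lowered it over the dial. It met the flange at the expected height with 4.5 N, and I let go. The last scene picture shows it upright and concentric on the flange, with the arm clear and the other things in view where they lay.

**Disagreements and gaps:**
- The two cameras differed by about 4 mm in y, so I took the dial's axis from contact forces instead. The circles I projected onto the last picture are off by about that calibration error.
- The index angle is only good to several degrees at this image resolution.
- I could not re-read the dial once the cap covered it.

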